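# Unbox a linear slide and hold its carriage in the detent notch

### The job

First swing both flaps of the open carton outwards, well past upright, so that the linear slide packed inside lies free. Then take the carriage by its black handle and slide it along its rail until its spring ball clicks into the notch of the red clip, without running on past the clip, and keep holding the handle there: the program finishes with the fingers still gripping it, so that I can fit the locking screw. Leave the other things on the bench alone.

Things in the scene. Friction and masses are not known exactly. Their poses are not given: they have to be found in the camera images.
- carton: Brown cardboard carton, fixed to the bench, 148 mm (x) by 268 mm (y), 66 mm high, walls 4 mm, open at the top; two long flaps hinged on its long rims. Origin at the centre of its underside; at zero yaw x points away from the robot, y left, z up. Inside lies a linear slide whose rail runs along the carton's y.
- near_flap (a joint): Angle of the cardboard flap at the carton's -x side, towards the robot: 0 = flat shut over the carton, 1.57 = upright, more = leaning outwards, stop at 2.5. Starts at 0.85 to 1.1, leaning inwards; the gap between the two free edges is then 60 mm or more. 62 mm from hinge to free edge, 264 mm long, 3.5 mm thick; moves at under 1 N, stays where left.
- far_flap (a joint): Angle of the cardboard flap at the carton's +x side, away from the robot: 0 = flat shut over the carton, 1.57 = upright, more = leaning outwards, stop at 2.5. Starts at 0.85 to 1.1, leaning inwards; the gap between the two free edges is then 60 mm or more. 62 mm from hinge to free edge, 264 mm long, 3.5 mm thick; moves at under 1 N, stays where left.
- near_flap_hinge (a point): Middle of the near flap's hinge line, on the rim: carton x = -74 mm, y = 0, 68 mm above the bench.
- far_flap_hinge (a point): Middle of the far flap's hinge line, on the rim: carton x = +74 mm, y = 0, 68 mm above the bench.
- carriage (a joint): Position of the carriage on the rail, m, 0 to 0.15 (end stops), growing towards the carton's +y; at 0 its centre is at carton y = -75 mm. Starts at 0.005 to 0.035. Slides at about 1 N, stays where left. Aluminium block 42 x 46 mm, top 29 mm above the bench, black handle on it; a spring-loaded steel ball sticks out of its +x side and touches nothing before the clip.
- handle_top (a point): Centre of the top face of the carriage's black handle, 62 mm above the bench. The handle is an upright bar 18 mm wide (carton x, across the rail), 30 mm long (carton y, along the rail) and 34 mm tall.
- index_line (a point): Outer end of the red line on top of the carriage, 29 mm above the bench, level with the centre of the spring ball along the rail; carton x = +19 mm, 23 mm to +x of the handle's centre.
- notch (a point): Where index_line lies when the ball is centred in the notch, 29 mm above the bench. A round ridge stands 6 mm to either side: about 13 mm before the notch the ball meets the first and pushing takes 6 to 9 N; past its top the carriage is drawn into the notch, and the ball centres it if it is free to move; going on takes as much again.
- clip: Red clip, 38 mm long (y), white line at the notch, fixed beside the rail on its +x side, top 28 mm above the bench; axes as the carton's; origin on the bench under the rail's middle, level with the notch along y. Its place along the rail varies, 30 to 125 mm to +y of the carriage's start.
- sanding_block: Cork sanding block, 62 x 112 x 32 mm, loose. Leave alone.
- tape_measure: Yellow tape measure, 34 x 95 x 64 mm, loose. Leave alone.
- block_b: Wooden offcut, 50 x 120 x 38 mm, loose. Leave alone.
- black_rolls: Stack of black tape rolls, 70 mm across, 67 mm high, loose. Leave alone.

How it is judged (in metres and radians):
On the way, in this order (a step that is already met when the one before it is completed fails the run):
1. both flaps are swung outwards past upright (over 1.8 rad) (value of joint each of near_flap, far_flap above 1.8 rad), for 0.2 s.
2. the carriage is in the notch (within 2.5 mm) with the fingers on it (y of index_line in the frame of notch between -0.0025 and 0.0025 m and contact force between the fingers and carriage above 2 N), for 0.2 s.
At the end, for the whole second after the job is handed in: Both flaps lean outwards (over 1.8 rad), the carriage rests within 2.5 mm of the notch along the rail, and the fingers still grip the carriage (over 2 N) (all of step 1 and all of step 2 and velocity of joint carriage between -0.01 and 0.01 m/s); the arm keeps its last pose, push and grip.
It fails at once if the carriage ran past the notch by more than 10 mm (y of index_line in the frame of notch above 0.01 m).
It fails at once if a bystander was moved more than 20 mm (distance of any of sanding_block, tape_measure, block_b, black_rolls from where it was at the start of the episode above 0.02 m).
It also fails if it takes over 58 s, if anything falls off the work surface, if the arm or the gripper's body presses on something with over 40 N, if the wrist force passes 120 N, or if a joint passes its speed limit or range.

### The arm

A 6-joint arm with a two-finger parallel gripper is mounted at the origin on the work surface; the furniture and walls round the work are solid. World frame = base frame: x ahead of the robot, y to its left, z up, the work surface at z = 0. Lengths are in mm, angles in rad, forces in N, time in s.
With the tool pointing down it reaches from about 400 to 925 mm from the base axis. Payload 12.5 kg.
Tool frame: the origin (TCP) lies midway between the tips of the shut fingers; the grasp point (between the pads) lies 19 mm behind it; z points along the fingers, y is the line along which they close (so a half turn about z gives the same grasp; the last joint's range is limited). The gripper opens to 95 mm and grips with 3 to 60 N. Pads are 20 mm wide; open, the fingers measure 119 mm over their backs; the gripper's body (75 mm by 180 mm) begins 59 mm behind the grasp point.
Start: joints at [-1.365, 0.491, 1.559, -0, 1.092, -0.106], TCP at [191.756, -594.875, 214.661] pointing down, gripper open.
Joint ranges: [-3.1, 3.1], [-0.84, 2.19], [0.05, 2.79], [-1.13, 4.28], [0.06, 2.93], [-2.69, 2.69]. Speed limits (rad/s): [2.22, 2.22, 2.79, 3.14, 3.14, 3.14].

### API

Orientations are given as [roll, pitch, yaw] about the fixed x, y, z axes, in that order (R = Rz(yaw) Ry(pitch) Rx(roll)).
In Python, from cell import state, read_camera, camera_info, env gives the robot as it stands.
- The arm moves only by the tool move_arm, never from a script. Its argument "commands" is a list of rows, each a list of 3 entries, a list of its own where there are three numbers: the shift along the world's x, y, z in cm, then the turn, a rotation vector about the world's x, y, z in degrees, then the opening, from 0 (shut) to 1 (fully open). A call has 1 to 10 rows; each row shifts and turns the commanded pose from where the row before left it; what a row does not reach is not made up. A row lasts 1/10 s, in which the tool goes at most 50 mm and 8.59 degrees, less where a joint would pass 70% of its speed; a pose out of reach is approached as far as the arm can. A call with a gripper value outside its range is refused whole. The fingers move at their own pace and stop on an object; the grip force is fixed at half the most. Time passes only in rows, so rows that do not move let the fingers close. It gives the time, the measured TCP pose, the force, the opening and the grip force at its end, in the units of the state.
- state(): the state, without advancing time (a new reading comes with each control period).
- read_camera(name): name is "scene" or "top" or "wrist"; returns the picture (420x560x3 uint8, blue, green, red); there is no depth.
- camera_info(name): a dict with "K" (3x3 intrinsics, pixels), "cam_to_world" (4x4, takes a point from camera to world coordinates). Camera axes: x right, y down, z forward; pixel columns grow to the right and rows downward; lengths in mm; the calibration is good to about 2 mm. A picture is of the moment at which its call begins: read the wrist's pose just before it. camera_info takes no time and is no camera call; for the wrist camera it gives the pose at the moment of the call.
- env.job_done(): hands the job in; it is judged then, once.
The state is a dict: "t": time; "joints": joint angles; "qvel": joint speeds; "tau": joint torques, N m; "eef_pos": TCP position; "tcp_rot": TCP orientation; "ft_force": force on the tool from outside, world axes, zero at the start; "moment": the same for the moment, N m; "opening": opening from 0.0 (shut) to 1.0 (fully open); "grip_force": force on a finger pad.
Only numpy, scipy, OpenCV 4.12 (cv2) and the standard library are available. Lean on these libraries where they do the work, as an engineer would, in place of code of your own. Each camera call takes 0.05 s, during which the arm holds its last target. There are 200 camera calls.

## Working session

There is one attempt and no reset: what is moved stays moved. The work goes in short steps, Python scripts to look and compute and a tool call to move; the robot and the scene stay as the last step left them, time stands still between calls to the robot, and variables do not carry over. Pictures are saved under pics/ and viewed, at most 10 in all, crops included, and the job is handed in when it is done.

Besides the shell and the picture viewer there is one more tool, called after ">>>" as name(argument=value, ...) on one line, values as JSON. move_arm: Moves the arm, as the interface text tells. Its arguments: {"type":"object","properties":{"commands":{"type":"array"}},"required":["commands"]}

```bash
mkdir -p pics; ls; python3 - <<'E'
from cell import *
import cv2,numpy as np
s=state();print(s)
for n in("top","scene"):
    i=camera_info(n);print(n,np.round(i["K"],1).tolist(),np.round(i["cam_to_world"],3).tolist())
    cv2.imwrite(f"pics/{n}0.png",read_camera(n))
E
```

```text
pics
{'t': 0.0, 'joints': array([-1.36461076e+00,  4.91551965e-01,  1.55945764e+00,  9.76778082e-06,
        1.09171099e+00, -1.05621647e-01]), 'qvel': array([ 0.00093879,  0.00154856, -0.00111568, -0.00113555,  0.00048397,
       -0.00032443]), 'tau': array([ 1.06163625e-03, -6.12646222e+01, -2.58178926e+01,  6.92666858e-02,
        4.81962925e-02, -1.05503564e-04]), 'eef_pos': array([ 191.69634148, -594.61236395,  214.0636512 ]), 'tcp_rot': array([-3.14047191e+00, -1.27528493e-04,  3.11802633e-01]), 'ft_force': array([-0.67303942, -0.64368587, -0.26564788]), 'moment': array([-0.00044386, -0.02860703, -0.00369251]), 'grip_force': 0.0, 'opening': 0.9984405026636481}
top [[520.9, 0.0, 274.4], [0.0, 520.9, 203.1], [0.0, 0.0, 1.0]] [[0.001, -0.994, 0.111, 350.312], [-1.0, -0.001, 0.005, 5.824], [-0.005, -0.111, -0.994, 1220.53], [0.0, 0.0, 0.0, 1.0]]
scene [[461.1, 0.0, 278.6], [0.0, 461.1, 210.2], [0.0, 0.0, 1.0]] [[-0.619, -0.591, 0.518, -117.01], [-0.785, 0.449, -0.426, 511.115], [0.019, -0.67, -0.742, 973.494], [0.0, 0.0, 0.0, 1.0]]
```

View pics/top0.png

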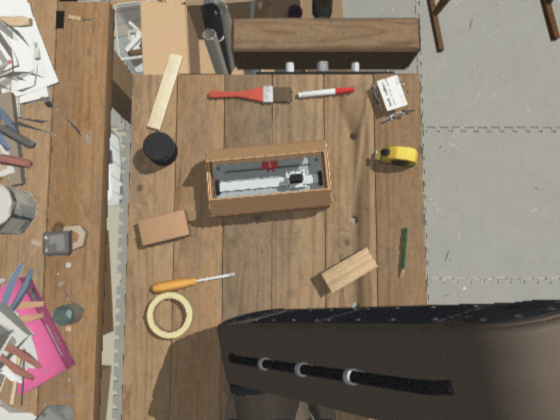

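View pics/scene0.png

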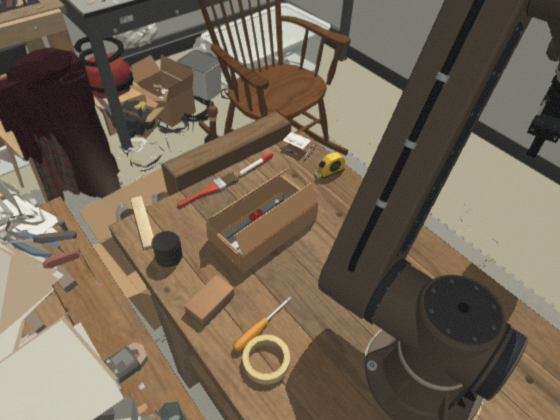

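The top view shows the carton around (268,180), the carriage with its black handle near (296,178), and the red clip near (270,166). The scene view shows both flaps leaning inwards. I'll enlarge the carton.

```bash
python3 - <<'E'
import cv2
a=cv2.imread("pics/top0.png")[135:225,195:340]
cv2.imwrite("pics/c0.png",cv2.resize(a,None,fx=5.5,fy=5.5,interpolation=cv2.INTER_CUBIC))
E
```

```text
(no output)
```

View pics/c0.png

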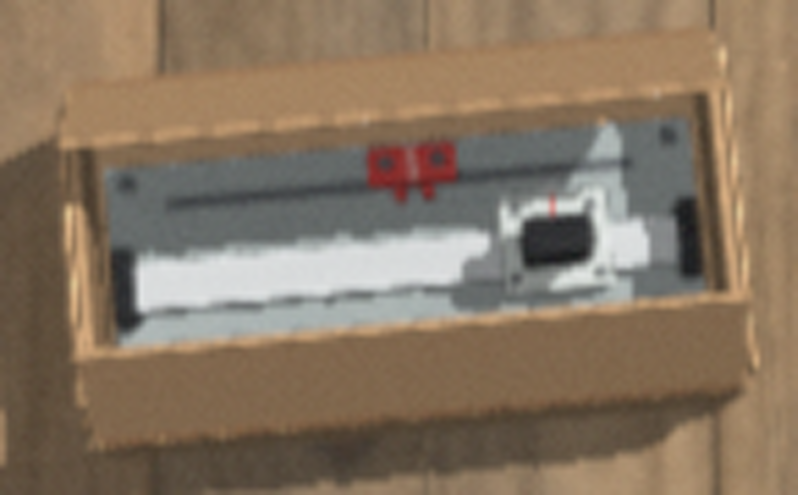

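```bash
cat >h.py <<'E'
import numpy as np,cv2
from cell import *
def ray(n,uv,z,info=None):
    i=info or camera_info(n);T=np.array(i["cam_to_world"]);d=T[:3,:3]@np.linalg.solve(np.array(i["K"]),[uv[0],uv[1],1.])
    return T[:3,3]+d*(z-T[2,3])/d[2]
def proj(n,p,info=None):
    i=info or camera_info(n);T=np.array(i["cam_to_world"]);c=T[:3,:3].T@(np.array(p)-T[:3,3]);u=np.array(i["K"])@c;return u[:2]/u[2]
def red(a):
    h=cv2.cvtColor(a,cv2.COLOR_BGR2HSV);return ((h[...,0]<6)|(h[...,0]>174))&(h[...,1]>130)&(h[...,2]>80)
E
python3 - <<'E'
from h import *
c=lambda x,y:((x+.5)/5.5+194.5,(y+.5)/5.5+134.5)
for nm,p,z in [("farhingeL",(66,92),68),("farhingeR",(718,35),68),("farfreeL",(62,146),119),("farfreeR",(722,92),119),("nearfreeL",(78,357),119),("nearfreeR",(748,300),119),
 ("nearlowL68",(92,448),68),("nearlowR68",(750,387),68),("nearlowL0",(92,448),0),("nearlowR0",(750,387),0),("clipline",(412,163),28),("clipL",(369,166),28),("clipR",(456,160),28),("index",(552,197),29),("handle",(558,240),62),("baseL",(107,172),5),("baseR",(690,120),5)]:
    print(nm,np.round(ray("top",c(*p),z),1))
E
```

```text
farhingeL [595.7 164.9  68. ]
farhingeR [ 619.5 -102.2   68. ]
farfreeL [563.4 159.1 119. ]
farfreeR [584.9 -98.8 119. ]
nearfreeL [480.4 151.6 119. ]
nearfreeR [ 502.8 -108.1  119. ]
nearlowL68 [449.4 152.1  68. ]
nearlowR68 [ 474.4 -113.8   68. ]
nearlowL0 [455.3 160.8   0. ]
nearlowR0 [ 481.7 -120.8    0. ]
clipline [573.7  23.7  28. ]
clipL [572.4  41.9  28. ]
clipR [575.    5.2  28. ]
index [559.  -35.3  29. ]
handle [535.4 -36.6  62. ]
baseL [574.1 155.4   5. ]
baseR [596.9 -95.7   5. ]
```

>>> move_arm(commands=[[[1.7, 3.1, 0], [0, 0, -0.64], 0], [[1.7, 3.1, 0], [0, 0, -0.64], 0], [[1.7, 3.1, 0], [0, 0, -0.64], 0], [[1.7, 3.1, 0], [0, 0, -0.64], 0], [[1.7, 3.1, 0], [0, 0, -0.64], 0], [[1.7, 3.1, 0], [0, 0, -0.64], 0], [[1.7, 3.1, 0], [0, 0, -0.64], 0], [[1.7, 3.1, 0], [0, 0, -0.64], 0], [[1.7, 3.1, 0], [0, 0, -0.64], 0], [[1.7, 3.1, 0], [0, 0, -0.64], 0]])

```text
t: 1.1
eef_pos: [362.1, -283.5, 214.6]
tcp_rot: [-3.141, 0.0, 0.199]
ft_force: [0.3, -0.4, 1.0]
opening: 0.216
grip_force: 0.0
```

>>> move_arm(commands=[[[1.7, 3.1, 0], [0, 0, -0.64], 0], [[1.7, 3.1, 0], [0, 0, -0.64], 0], [[1.7, 3.1, 0], [0, 0, -0.64], 0], [[1.7, 3.1, 0], [0, 0, -0.64], 0], [[1.7, 3.1, 0], [0, 0, -0.64], 0], [[1.7, 3.1, 0], [0, 0, -0.64], 0], [[1.7, 3.1, 0], [0, 0, -0.64], 0], [[1.7, 3.1, 0], [0, 0, -0.64], 0], [[1.7, 3.1, 0], [0, 0, -0.64], 0], [[1.7, 3.1, 0], [0, 0, -0.64], 0]])

```text
t: 2.1
eef_pos: [532.1, 26.6, 214.5]
tcp_rot: [3.142, 0.0, 0.088]
ft_force: [0.5, -0.9, 0.5]
opening: 0.007
grip_force: 0.0
```

>>> move_arm(commands=[[[0.1, 0, 0], [0, 0, 0], 0], [[0, 0, 0], [0, 0, 0], 0], [[0, 0, 0], [0, 0, 0], 0]])

```text
t: 2.4
eef_pos: [532.3, 24.5, 214.5]
tcp_rot: [3.141, 0.001, 0.088]
ft_force: [-0.2, 1.0, -0.0]
opening: 0.005
grip_force: 0.0
```

```bash
python3 - <<'E'
from h import *
s=state();print(s["eef_pos"],s["tcp_rot"],s["t"],s["opening"])
i=camera_info("wrist");a=read_camera("wrist");cv2.imwrite("pics/w0.png",a);np.save("w0.npy",i,allow_pickle=True)
E
```

```text
[532.27208069  24.47170649 214.47417694] [3.14147067e+00 7.07457633e-04 8.80701798e-02] 2.4 0.005309640250963422
```

View pics/w0.png

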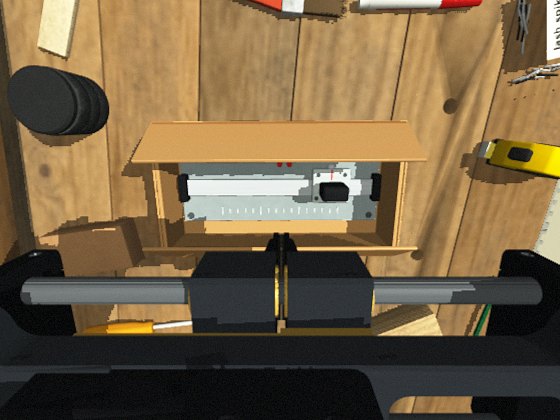

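The wrist view shows the carton square to the tool, with the shut fingers at (282,245), in line with the gap between the flaps. I'll go down and push the far flap, then the near one.

>>> move_arm(commands=[[[0, 0, -3], [0, 0, 0], 0], [[0, 0, -3], [0, 0, 0], 0], [[0, 0, -3], [0, 0, 0], 0], [[0, 0, -2], [0, 0, 0], 0], [[0, 0, -2], [0, 0, 0], 0], [[1, 0.09, 0], [0, 0, 0], 0], [[1, 0.09, 0], [0, 0, 0], 0], [[1, 0.09, 0], [0, 0, 0], 0], [[1, 0.09, 0], [0, 0, 0], 0], [[1, 0.09, 0], [0, 0, 0], 0]])

```text
t: 3.45
eef_pos: [583.9, 29.7, 85.4]
tcp_rot: [3.141, -0.001, 0.088]
ft_force: [-0.5, 0.7, 0.8]
opening: 0.002
grip_force: 0.4
```

>>> move_arm(commands=[[[1, 0.09, 0], [0, 0, 0], 0], [[1, 0.09, 0], [0, 0, 0], 0], [[1, 0.09, 0], [0, 0, 0], 0], [[0.6, 0.05, 0], [0, 0, 0], 0], [[0, 0, 0], [0, 0, 0], 0], [[0, 0, 0], [0, 0, 0], 0], [[-2, -0.18, 0], [0, 0, 0], 0], [[-2, -0.18, 0], [0, 0, 0], 0], [[-2, -0.18, 0], [0, 0, 0], 0], [[-2, -0.18, 0], [0, 0, 0], 0]])

```text
t: 4.45
eef_pos: [538.1, 25.5, 84.9]
tcp_rot: [3.141, -0.001, 0.088]
ft_force: [0.2, 0.1, -0.3]
opening: 0.01
grip_force: 0.0
```

>>> move_arm(commands=[[[-1.6, -0.14, 0], [0, 0, 0], 0], [[-1, -0.09, 0], [0, 0, 0], 0], [[-1, -0.09, 0], [0, 0, 0], 0], [[-1, -0.09, 0], [0, 0, 0], 0], [[-1, -0.09, 0], [0, 0, 0], 0], [[-1, -0.09, 0], [0, 0, 0], 0], [[-1, -0.09, 0], [0, 0, 0], 0], [[-0.5, -0.04, 0], [0, 0, 0], 0], [[0, 0, 0], [0, 0, 0], 0], [[0, 0, 0], [0, 0, 0], 0]])

```text
t: 5.45
eef_pos: [457.6, 18.4, 84.6]
tcp_rot: [-3.142, 0.001, 0.088]
ft_force: [1.3, -0.3, -0.2]
opening: 0.003
grip_force: 0.0
```

```bash
python3 - <<'E'
from h import *
s=state();print(s["eef_pos"],s["tcp_rot"],s["t"],s["ft_force"])
cv2.imwrite("pics/s1.png",read_camera("scene")[130:330,130:390])
a=cv2.imread("pics/s1.png");cv2.imwrite("pics/s1.png",cv2.resize(a,None,fx=3,fy=3))
E
```

```text
[457.57937798  18.41538906  84.6071072 ] [-3.14157247e+00  6.54291949e-04  8.82954533e-02] 5.45 [ 1.30401071 -0.25636899 -0.17718798]
```

View pics/s1.png

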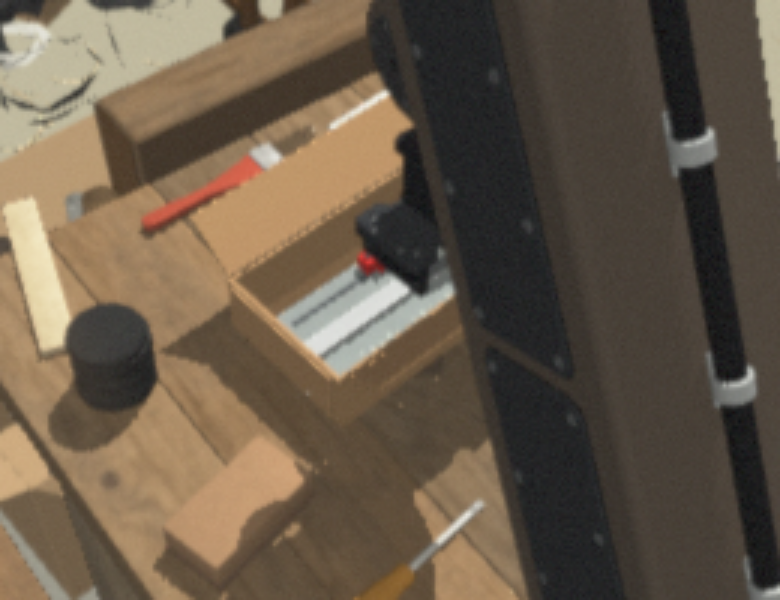

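The far flap now leans well outwards. The arm hides the near one, so I'll lift above the handle and look again from the top and the wrist.

>>> move_arm(commands=[[[1, 0, 1], [0, 0, 0], 0.6], [[2, 0, 3], [0, 0, 0], 0.6], [[2, -1, 3], [0, 0, 0], 0.6], [[1.5, -2, 3], [0, 0, 0], 0.6], [[1.3, -2, 2], [0, 0, 0], 0.6], [[0, -0.5, 1], [0, 0, 0], 0.6], [[0, 0, 0], [0, 0, 0], 0.6], [[0, 0, 0], [0, 0, 0], 0.6], [[0, 0, 0], [0, 0, 0], 0.6]])

```text
t: 6.4
eef_pos: [534.9, -35.8, 213.6]
tcp_rot: [-3.141, 0.002, 0.089]
ft_force: [-0.3, 0.1, -0.2]
opening: 0.593
grip_force: 0.0
```

```bash
python3 - <<'E'
from h import *
s=state();print(s["eef_pos"],s["tcp_rot"],s["t"],s["opening"])
i=camera_info("wrist");a=read_camera("wrist");cv2.imwrite("pics/w1.png",a)
b=read_camera("top");cv2.imwrite("pics/top1.png",b)
import pickle;pickle.dump(i,open("w1.pkl","wb"))
x=cv2.resize(a[90:270,120:440],(800,450),interpolation=cv2.INTER_CUBIC);
y=cv2.resize(b[130:230,190:345],(232,150))
cv2.imwrite("pics/v1.png",np.vstack([x,np.pad(y,((0,0),(0,568),(0,0)))]))
E
```

```text
[534.88247772 -35.8134594  213.55949115] [-3.14097773e+00  2.11452993e-03  8.89404842e-02] 6.4 0.593194196336568
```

View pics/v1.png

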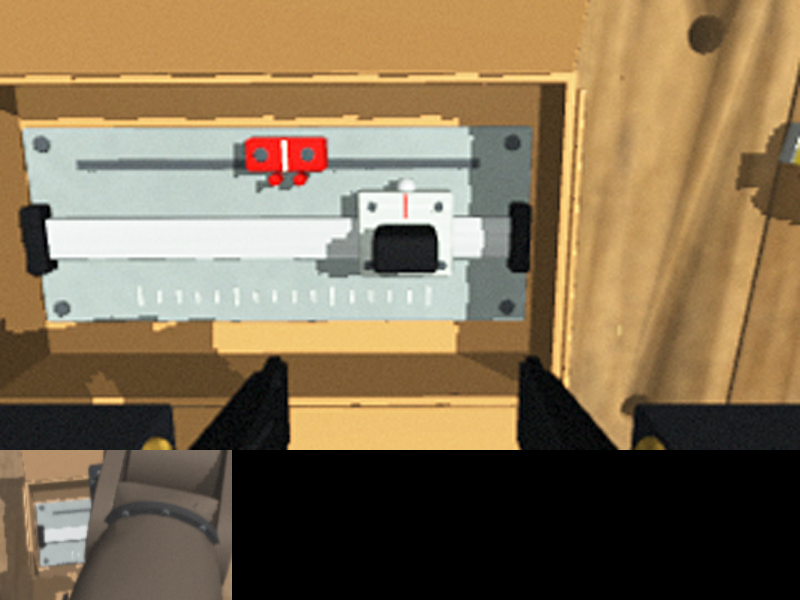

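The wrist view shows both flaps leaning out: the near hinge line is at row 403 of the enlarged crop with the flap beyond it. The clip's white line is at (285,155), the index line at (406,194–216) and the handle at about (406,245). Next I'll measure them.

```bash
python3 - <<'E'
from h import *
import pickle;i=pickle.load(open("w1.pkl","rb"));a=cv2.imread("pics/w1.png")
m=red(a).astype(np.uint8)
n,l,st,c=cv2.connectedComponentsWithStats(m[140:185,200:310]);
for k in range(1,n):
    if st[k][4]>4: print(st[k]+[200,140,0,0,0],c[k]+[200,140])
F=lambda u,v:((u+.5)/2.5+119.5,(v+.5)/2.5+89.5)
ey=np.array([-np.sin(.089),np.cos(.089)]);ex=np.array([ey[1],-ey[0]]);o=np.array([534.7,25.2])
g=cv2.cvtColor(a,cv2.COLOR_BGR2GRAY).astype(int)
row=a[145:158,228:240].min(2).astype(float).mean(0);print(row.round())
row=(a[168:176,277:288,2].astype(float)-a[168:176,277:288,1]).mean(0);print(row.round())
for nm,p,z in [("clip",F(285,155),28),("index",F(406,194),29),("hTL",F(375,226),62),("hTR",F(437,226),62),("hC",F(406,247),62),("nearhingeR",F(558,403),68),("farhingeR",F(575,76),68)]:
    w=ray("",p,z,i)[:2];print(nm,p,w.round(1),"carton",(ex@(w-o)).round(1),(ey@(w-o)).round(1))
E
```

```text
[218 145  33  19 429] [234.30769231 152.54778555]
[282 169   1   8   8] [282.  172.5]
[ 27.  29.  27.  21.  72. 236. 205.  36.  25.  28.  29.  29.]
[ -4.  -5.  -6. -10.  65. 129.   4.  -7.  -4.  -4.  -4.]
clip (233.7, 151.7) [576.3  24.1] carton 41.3 -4.8
index (282.1, 167.3) [563.1 -34.8] carton 23.0 -62.3
hTL (269.7, 180.1) [552.1 -22. ] carton 13.1 -48.5
hTR (294.5, 180.1) [554.5 -49.2] carton 13.2 -75.8
hC (282.1, 188.5) [544.  -36.4] carton 3.7 -62.2
nearhingeR (342.9, 250.9) [ 478.6 -112.7] carton -68.2 -132.3
farhingeR (349.7, 120.1) [622.4 -98.8] carton 76.3 -131.3
```

>>> move_arm(commands=[[[0.1, -0.1, -3], [0, 0, 0], 0.6], [[0, 0, -3], [0, 0, 0], 0.6], [[0, 0, -3], [0, 0, 0], 0.6], [[0, 0, -3], [0, 0, 0], 0.6], [[0, 0, -2], [0, 0, 0], 0.6], [[0, 0, -2], [0, 0, 0], 0.6], [[0, 0, -1], [0, 0, 0], 0.6], [[0, 0, -0.9], [0, 0, 0], 0.6], [[0, 0, 0], [0, 0, 0], 0.6], [[0, 0, 0], [0, 0, 0], 0.6]])

```text
t: 7.5
eef_pos: [537.0, -37.5, 36.1]
tcp_rot: [3.141, -0.0, 0.089]
ft_force: [-0.5, -0.3, -0.1]
opening: 0.6
grip_force: 0.0
```

>>> move_arm(commands=[[[0, 0, 0], [0, 0, 0], 0], [[0, 0, 0], [0, 0, 0], 0], [[0, 0, 0], [0, 0, 0], 0], [[0, 0, 0], [0, 0, 0], 0], [[0, 0, 0], [0, 0, 0], 0], [[0, 0, 0], [0, 0, 0], 0]])

```text
t: 8.1
eef_pos: [536.8, -37.6, 35.9]
tcp_rot: [3.141, -0.0, 0.089]
ft_force: [-0.6, 0.9, 4.8]
opening: 0.313
grip_force: 30.0
```

```bash
python3 - <<'E'
from h import *
s=state();print(s["eef_pos"],s["tcp_rot"],s["t"],s["opening"],s["grip_force"])
i=camera_info("wrist");a=read_camera("wrist")
cv2.imwrite("pics/w2.png",a)
E
```

```text
[536.834461   -37.57209032  35.91318734] [ 3.14139828e+00 -3.11728283e-04  8.85171431e-02] 8.1 0.3134915959197605 29.999957978725433
```

View pics/w2.png

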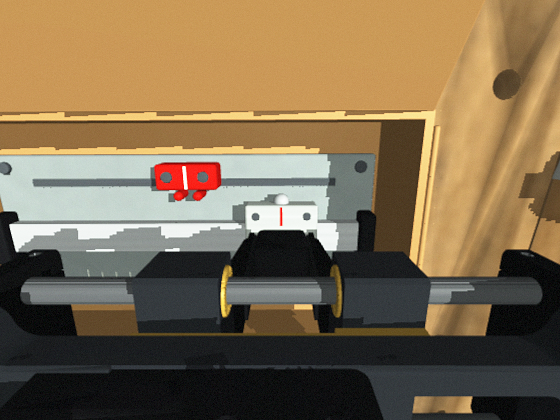

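The wrist view shows the handle gripped (opening 29.8 mm). The index line is at (281,207–225) and the clip's white line at (185,165–190). I'll slide 40 mm first and then measure again.

>>> move_arm(commands=[[[-0.04, 0.5, 0], [0, 0, 0], 0], [[-0.05, 0.5, 0], [0, 0, 0], 0], [[-0.04, 0.5, 0], [0, 0, 0], 0], [[-0.05, 0.5, 0], [0, 0, 0], 0], [[-0.04, 0.5, 0], [0, 0, 0], 0], [[-0.05, 0.5, 0], [0, 0, 0], 0], [[-0.04, 0.5, 0], [0, 0, 0], 0], [[-0.05, 0.5, 0], [0, 0, 0], 0], [[0, 0, 0], [0, 0, 0], 0], [[0, 0, 0], [0, 0, 0], 0]])

```text
t: 9.15
eef_pos: [533.1, 2.6, 35.9]
tcp_rot: [3.142, -0.0, 0.089]
ft_force: [-1.7, 1.2, 5.8]
opening: 0.315
grip_force: 30.0
```

```bash
cat >m.py <<'E'
from h import *
s=state();print(s["eef_pos"].round(1),s["t"],s["opening"],s["grip_force"],s["ft_force"].round(1))
i=camera_info("wrist");a=read_camera("wrist");cv2.imwrite(f"pics/m{s['t']:.1f}.png",a)
yw=s["tcp_rot"][2];ey=np.array([-np.sin(yw),np.cos(yw)])
m=red(a);n,l,st,c=cv2.connectedComponentsWithStats(m.astype(np.uint8))
idx=clip=None
for k in range(1,n):
    x,y,w,h,A=st[k]
    if 100<y<260 and w<=5 and 8<h<40 and abs(x-281)<15: idx=(c[k],y,h)
    if 100<y<260 and A>250: clip=st[k][:4]
x,y,w,h=clip
x-=5;w+=40;sub=a[y+3:y+22,x:x+w].min(2).astype(float)
# white line: bright pixels between red halves
rs=m[y+3:y+20,x:x+w];pts=[]
for r in range(rs.shape[0]):
    q=np.flatnonzero(rs[r]); 
    if len(q)<8: continue
    b=[j for j in range(q[0],q[-1]) if sub[r,j]>120]
    if b: pts.append((x+np.average(b,weights=sub[r,b]),y+3+r))
P=np.array(pts);vx,vy,x0,y0=cv2.fitLine(P.astype(np.float32),cv2.DIST_HUBER,0,.01,.01).ravel()
cm=P.mean(0);ic,iy,ih=idx
print("clip",clip,cm,"idx",idx)
d=ray("",cm,28,i)[:2]-ray("",ic,29,i)[:2]
print("to go along rail mm",ey@d,"across",d@np.array([ey[1],-ey[0]]))
E
python3 m.py
```

```text
[533.1   2.6  35.9] 9.15 0.31549839405242713 30.000155568122864 [-1.7  1.2  5.8]
clip [221 162  62  39] [251.1137916 173.5      ] idx (array([280.5, 216.5]), np.int32(208), np.int32(18))
to go along rail mm 17.802998306756457 across 26.851819854235995
```

>>> move_arm(commands=[[[-0.03, 0.3, 0], [0, 0, 0], 0], [[-0.03, 0.3, 0], [0, 0, 0], 0], [[-0.02, 0.3, 0], [0, 0, 0], 0], [[-0.03, 0.3, 0], [0, 0, 0], 0], [[-0.03, 0.3, 0], [0, 0, 0], 0], [[-0.02, 0.25, 0], [0, 0, 0], 0], [[0, 0, 0], [0, 0, 0], 0], [[0, 0, 0], [0, 0, 0], 0], [[0, 0, 0], [0, 0, 0], 0]])

```text
t: 10.1
eef_pos: [531.5, 20.3, 35.9]
tcp_rot: [-3.141, -0.0, 0.088]
ft_force: [-0.8, 3.7, 6.0]
opening: 0.314
grip_force: 30.0
```

```bash
python3 m.py; cp pics/m1*.png pics/last.png
```

```text
[531.5  20.3  35.9] 10.1 0.31359371778580614 30.001029074192047 [-0.8  3.7  6. ]
clip [250 162  62  39] [280.40201715 173.5       ] idx (array([280.5, 216.5]), np.int32(208), np.int32(18))
to go along rail mm 0.06845763980929394 across 26.863759185715786
```

View pics/last.png

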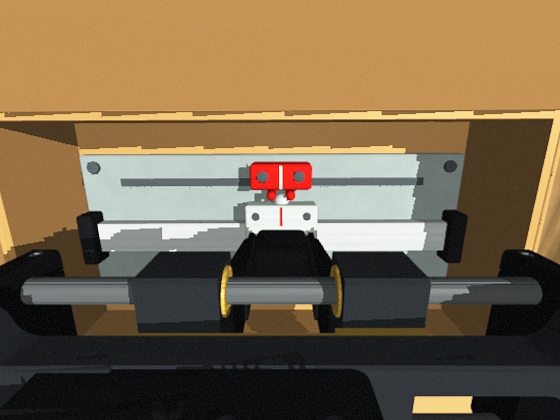

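The view shows the ball between the ridges and the index line in line with the white line at column 280. Before handing in I'll check the near flap's angle from projected edge positions.

```bash
python3 - <<'E'
from h import *
ims={n:cv2.resize(read_camera(n),None,fx=4,fy=4,interpolation=cv2.INTER_CUBIC) for n in("top","scene")}
y=.089;R=np.array([[np.cos(y),-np.sin(y)],[np.sin(y),np.cos(y)]]);out=[]
for n,a in ims.items():
    for ang,col in((1.57,(0,0,255)),(1.8,(0,255,255)),(2.2,(0,255,0))):
        for sx in(-1,1):
            q=[]
            for yy in(132,60):
                xy=R@[sx*(74-62*np.cos(ang)),yy]+[534.7,25.2]
                q.append(proj(n,[*xy,68+62*np.sin(ang)])*4+1.5)
            cv2.line(a,*[tuple(int(round(v)) for v in p) for p in q],col,1)
    c=(proj(n,[540,110,80])*4).astype(int);out.append(a[c[1]-290:c[1]+290,c[0]-200:c[0]+195])
cv2.imwrite("pics/f.png",np.hstack(out))
E
```

```text
(no output)
```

View pics/f.png

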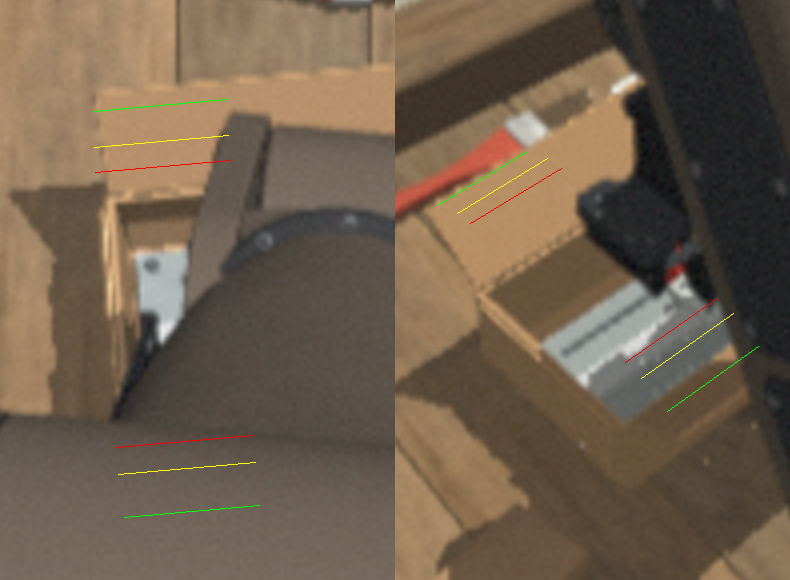

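```bash
python3 - <<'E'
from h import *
n="scene";y=.089;R=np.array([[np.cos(y),-np.sin(y)],[np.sin(y),np.cos(y)]])
c=(proj(n,[540,110,80])*4).astype(int)
P=lambda x,yy,z:(proj(n,[*(R@[x,yy]+[534.7,25.2]),z])*4+1.5-c+[200+395,290]).round()
for yy in(134,40):
    print(yy,"rim in/out",P(-70,yy,66),P(-74,yy,66),"bottom",P(-74,yy,0),"floor in",P(-70,yy,4))
    for a in(1.6,1.8,2.,2.2,2.4,2.5):print(a,P(-74+62*np.cos(a),yy,68+62*np.sin(a)))
E
```

```text
134 rim in/out [622. 425.] [627. 429.] bottom [631. 491.] floor in [626. 484.]
1.6 [625. 365.]
1.8 [639. 379.]
2.0 [652. 396.]
2.2 [664. 413.]
2.4 [675. 431.]
2.5 [680. 440.]
40 rim in/out [736. 344.] [741. 348.] bottom [740. 411.] floor in [736. 403.]
1.6 [743. 283.]
1.8 [757. 296.]
2.0 [770. 311.]
2.2 [782. 328.]
2.4 [793. 346.]
2.5 [797. 354.]
```

```bash
python3 -c "
from cell import *
s=state();print(s['grip_force'],s['eef_pos']);print(env.job_done())"
```

```text
30.000820755958557 [531.5181058   20.26435859  35.9262053 ]
the job is handed in; nothing more can be done
None
```

I handed the job in with both flaps leaning outwards (about 2.1 rad or more by the camera images), the carriage measured within 0.1 mm of the notch, and the fingers gripping the handle at 30 N; the hand-in gave no verdict.

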